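# Find the binding dryer roller and put it in the repair tray

### The arm

A 7-joint arm with a two-finger parallel gripper is mounted at the origin on a cart in front of the work surface, level with it; the furniture and walls round the work are solid. World frame = base frame: x ahead of the robot, y to its left, z up, the work surface at z = 0. Lengths are in m, angles in rad, forces in N, time in s.
With the tool pointing down it reaches from about 0.425 to 0.95 m from the base axis. Payload 4.7 kg.
Tool frame: the origin (TCP) lies between the finger pads; the fingertips stand 25 mm ahead of it and the grasp point (between the pads) lies 6 mm ahead of it; x points along the fingers, z is the direction in which the jaws open and shut, and the axes are right-handed (so a half turn about x gives the same grasp; the last joint's range is limited). The gripper opens to 85 mm and grips with 20 to 120 N. Pads are 22 mm wide; open, the fingers measure 114 mm over their backs; the gripper's body (76 mm by 85 mm) begins 54 mm behind the grasp point. The pads swing forward as they close: fully open they stand 13 mm farther back than shut.
Start: joints at [1.186, 0.469, -0.049, 1.532, 0.024, 1.141, -0.082], TCP at [0.235, -0.633, 0.256] pointing down, gripper open.
Joint ranges: [-2.59, 2.59], [-0.33, 1.99], [-1.39, 1.29], [0.1, 2.45], [-1.04, 4.18], [0.21, 1.99], [-2.66, 2.66]. Speed limits (rad/s): [2.57, 2.57, 3.14, 3.14, 3.14, 3.14, 3.14].

### API

Orientations are given as a 3x3 rotation matrix whose columns are the frame's x, y, z axes.
In Python, from rig import * gives the robot as it stands. Calls block until the motion is done:
- movep(position, orientation): joint-space move of the TCP to a pose.
- move_l(position, attitude=None, feed=0.15, until_force=None): straight line of the TCP; attitude=None keeps the orientation; feed is the mean speed in m/s. With until_force (N) it stops when the force on the tool has changed by that much, and returns True; else False.
- move_joints(angles): joint-space move.
- command_gripper(opening, newtons=None): finger opening in m; newtons is the grip in N (None keeps the last); returns when the fingers have stopped.
- sleep(seconds).
- inverse_kinematics(position, orientation): joint angles nearest the present ones, or None.
- sense(): the state.
- camera(name): name is "scene" or "top" or "wrist"; returns (picture, depth): 384x512x3 uint8, red, green, blue; 384x512 float32, m along the optical axis (not along the pixel's ray), 0 where there is no reading.
- camera_params(name): a dict with "K" (3x3 intrinsics, pixels), "position" and "rotation" of the camera in the world; the wrist camera has in their place "tool_from_camera" (4x4, takes a point from camera to tool coordinates, whose origin is the TCP and whose axes are the tool frame's). Camera axes: x right, y down, z forward; pixel columns grow to the right and rows downward; lengths in m; the calibration is good to about 2 mm. The wrist camera is an equidistant fisheye: a pixel r from the principal point sees the ray r / f radians off the axis. A picture is of the moment at which its call begins: read the wrist's pose just before it. camera_params takes no time and is no camera call.
A pose or a line that the arm cannot do raises Unreachable and nothing moves.
- finish_job(): hands the job in, once; it reports no verdict.
The state is a dict: "time_s": time; "joint_pos": joint angles; "qd": joint speeds; "joint_efforts": joint torques, N m; "position": TCP position; "tcp_rot": TCP orientation; "wrist_force": force on the tool from outside, world axes, zero at the start; "ft_torque": the same for the moment, N m; "finger_gap": finger opening in m.
Only numpy, scipy, OpenCV 4.12 (cv2) and the standard library are available. Lean on these libraries where they do the work, as an engineer would, in place of code of your own. Each camera call takes 0.05 s, during which the arm holds its last target.

### The job

One of the three weighted dryer rollers in the test rack binds: turned by hand it stays put, while a free one swings back weight-down. With the units in their pockets, turn rollers a good part of a turn (30 degrees or more) with a fingertip pressed lightly on the top, never leaning hard (keep well under 18 N), and let go, until you have found the binding one; leave it turned. Then lift out only that unit, stand it gently upright in the repair tray with its weight still off the bottom, and let go, the other two units staying in the rack and everything else where it is.

Things in the scene. Friction and masses are not known exactly. Their poses are not given: they have to be found in the camera images.
- rack: fixed aluminium test rack, 130 x 270 mm; origin under its centre on the table, z up. Its plate is 8 mm thick and carries three shallow pockets in a row along its y axis, at y = -90, 0 and +90 mm; pocket rims rise to 18 mm above the table.
- tray: fixed shallow zinc repair tray, 303 mm along its y axis, 208 mm along its x axis, walls 28 mm high and 2 mm thick, flat floor 2 mm thick; origin under its centre. Empty at the start.
- unit_a: one of three identical-looking dryer roller units (0.6 kg), loose in a rack pocket (any order, 2 mm play). Steel base 90 (x) x 42 (y) x 8 mm, origin under its centre, z up. Two upright cheeks 4 mm thick, 34 mm wide (x), 65 mm high, outer faces at y = -21 and +21 mm: grip it across them, about 50 mm up. Between them, touching neither, turns the grey roller, axle along y.
- unit_b: one of three identical-looking dryer roller units (0.6 kg), loose in a rack pocket (any order, 2 mm play). Steel base 90 (x) x 42 (y) x 8 mm, origin under its centre, z up. Two upright cheeks 4 mm thick, 34 mm wide (x), 65 mm high, outer faces at y = -21 and +21 mm: grip it across them, about 50 mm up. Between them, touching neither, turns the grey roller, axle along y.
- unit_c: one of three identical-looking dryer roller units (0.6 kg), loose in a rack pocket (any order, 2 mm play). Steel base 90 (x) x 42 (y) x 8 mm, origin under its centre, z up. Two upright cheeks 4 mm thick, 34 mm wide (x), 65 mm high, outer faces at y = -21 and +21 mm: grip it across them, about 50 mm up. Between them, touching neither, turns the grey roller, axle along y.
- roller_a (a joint): angle (rad) of unit_a's roller; about 0 at the start, with its rim weight (about 20 g, steel plug) at the bottom; no end stops; positive when its top moves toward the unit's +x. All rollers: radius 30 mm, 26 mm wide; axle clamped in a slot nominally 52 mm above the unit's origin (roller top 82 mm), but up to 4 mm higher or lower, shown by no reported pose. At 0 the black 5 mm strip across the tread is on top.
- roller_b (a joint): angle (rad) of unit_b's roller; about 0 at the start, with its rim weight (about 20 g, steel plug) at the bottom; no end stops; positive when its top moves toward the unit's +x. All axles are sprung: the roller sinks 1 mm per 4 N pressed on it, 7 mm at most, and comes back. Pressed with 6 to 12 N and stroked along the unit's x, even a binding roller follows the finger.
- roller_c (a joint): angle (rad) of unit_c's roller; about 0 at the start, with its rim weight (about 20 g, steel plug) at the bottom; no end stops; positive when its top moves toward the unit's +x. In any unit: a free roller swings back to weight-down (a few swings, seconds); the binding one takes 3 N at the tread to turn and stays where it is let go.
- wrench: bystander: small adjustable wrench, 40 x 163 mm, lying at the table's right edge; to be left alone. Origin under its centre.
- scoop: bystander: white soap scoop, 62 x 131 x 47 mm, on the left; to be left alone. Origin under its centre.
- masking_tape: bystander: roll of masking tape, 96 mm across, 25 mm high, lying on the left; to be left alone. Origin under its centre.
- spare_knob: bystander: white spare knob, 44 mm across, 26 mm high, at the right; to be left alone. Origin under its centre.
Things that resemble listed ones, but are neither listed nor needed, are in the scene too. Leave any yellow look-alike of the unit_c alone. What is shaped like the unit_a but red is not meant.

How it is judged:
On the way, in this order (a step that is already met when the one before it is completed fails the run):
1. in the rack, a roller has been turned by at least 0.4 rad and stays there with nothing touching it (((angle between roller_a's own z axis and vertical above 0.4 rad and angular speed of roller_a below 0.1 rad/s and contact force between anything else and roller_a below 0.1 N and distance of unit_a from where it was at the start of the episode below 0.01 m) or (angle between roller_b's own z axis and vertical above 0.4 rad and angular speed of roller_b below 0.1 rad/s and contact force between anything else and roller_b below 0.1 N and distance of unit_b from where it was at the start of the episode below 0.01 m) or (angle between roller_c's own z axis and vertical above 0.4 rad and angular speed of roller_c below 0.1 rad/s and contact force between anything else and roller_c below 0.1 N and distance of unit_c from where it was at the start of the episode below 0.01 m))), for 0.5 s.
2. a unit is lifted clear of its pocket (height (world z) of any of unit_a, unit_b, unit_c above 0.03 m), for 0.1 s.
At the end, for the whole second after the job is handed in: a unit whose roller stays turned (0.35 rad or more from weight-down, not moving) stands upright (within 0.12 rad), at rest, on the floor of the tray, its base inside the walls; the other two units are within 10 mm of where they started and upright in the rack (((angle between roller_a's own z axis and vertical above 0.35 rad and x of unit_a in the frame of tray between -0.075 and 0.075 m and y of unit_a in the frame of tray between -0.125 and 0.125 m and z of unit_a in the frame of tray below 0.012 m and angle between unit_a's own z axis and vertical below 0.12 rad and linear speed of unit_a below 0.02 m/s and angular speed of roller_a below 0.1 rad/s and distance of each of unit_b, unit_c from where it was at the start of the episode below 0.01 m and angle between each of unit_b, unit_c's own z axis and vertical below 0.06 rad) or (angle between roller_b's own z axis and vertical above 0.35 rad and x of unit_b in the frame of tray between -0.075 and 0.075 m and y of unit_b in the frame of tray between -0.125 and 0.125 m and z of unit_b in the frame of tray below 0.012 m and angle between unit_b's own z axis and vertical below 0.12 rad and linear speed of unit_b below 0.02 m/s and angular speed of roller_b below 0.1 rad/s and distance of each of unit_a, unit_c from where it was at the start of the episode below 0.01 m and angle between each of unit_a, unit_c's own z axis and vertical below 0.06 rad) or (angle between roller_c's own z axis and vertical above 0.35 rad and x of unit_c in the frame of tray between -0.075 and 0.075 m and y of unit_c in the frame of tray between -0.125 and 0.125 m and z of unit_c in the frame of tray below 0.012 m and angle between unit_c's own z axis and vertical below 0.12 rad and linear speed of unit_c below 0.02 m/s and angular speed of roller_c below 0.1 rad/s and distance of each of unit_a, unit_b from where it was at the start of the episode below 0.01 m and angle between each of unit_a, unit_b's own z axis and vertical below 0.06 rad))); the robot touches nothing.
It fails at once if a roller is pressed with more than 18 N (contact force between anything else and roller_a above 18 N or contact force between anything else and roller_b above 18 N or contact force between anything else and roller_c above 18 N).
It fails at once if a unit is lifted whose roller hangs weight-down (within 0.3 rad), that is, not shown to bind ((height (world z) of unit_a above 0.03 m and angle between roller_a's own z axis and vertical below 0.3 rad) or (height (world z) of unit_b above 0.03 m and angle between roller_b's own z axis and vertical below 0.3 rad) or (height (world z) of unit_c above 0.03 m and angle between roller_c's own z axis and vertical below 0.3 rad)).
It fails at once if a unit is dropped or slammed down in the tray (faster than 0.30 m/s within 20 mm of its floor) ((horizontal distance between unit_a and tray below 0.15 m and z of unit_a in the frame of tray below 0.02 m and linear speed of unit_a above 0.3 m/s) or (horizontal distance between unit_b and tray below 0.15 m and z of unit_b in the frame of tray below 0.02 m and linear speed of unit_b above 0.3 m/s) or (horizontal distance between unit_c and tray below 0.15 m and z of unit_c in the frame of tray below 0.02 m and linear speed of unit_c above 0.3 m/s)).
It fails at once if a bystander is moved by more than 20 mm (distance of any of wrench, scoop, masking_tape, spare_knob from where it was at the start of the episode above 0.02 m).
It also fails if it takes over 72 s, if anything falls off the work surface, if the arm or the gripper's body presses on something with over 40 N, if the wrist force passes 120 N, or if a joint passes its speed limit or range.

## Working session

There is one attempt and no reset: what is moved stays moved. The work goes in short steps, each a Python script; the robot and the scene stay as the last script left them, time stands still between calls to the robot, and variables do not carry over. Pictures are saved under pics/ and viewed, and the job is handed in when it is done.

```bash
mkdir -p pics; ls; python3 - <<'E'
from rig import *
import cv2,numpy as np
s=sense();print(s['time_s'],s['position'],s['wrist_force'])
for n in ("scene","top"):
    im,d=camera(n);cv2.imwrite(f"pics/{n}0.png",im[:,:,::-1]);np.save(f"pics/{n}0.npy",d);np.save(f"pics/{n}0_im.npy",im)
    p=camera_params(n);print(n,p)
    
E
```

```text
pics
0.0 [ 0.23495403 -0.63221573  0.2552202 ] [ 0.298269    0.25395093 -0.68940597]
scene {'K': array([[456.83908654,   0.        , 261.68071855],
       [  0.        , 456.83908654, 192.57136429],
       [  0.        ,   0.        ,   1.        ]]), 'position': array([-0.25067174,  0.39068262,  1.51577231]), 'rotation': array([[-0.39579721, -0.792018  ,  0.46481401],
       [-0.91832533,  0.33869663, -0.20484919],
       [ 0.00481331, -0.50792921, -0.86138536]])}
top {'K': array([[422.58417656,   0.        , 254.48781665],
       [  0.        , 422.58417656, 189.41100067],
       [  0.        ,   0.        ,   1.        ]]), 'position': array([0.3535986 , 0.03173898, 1.30517101]), 'rotation': array([[ 0.00695407, -0.99050533,  0.1372983 ],
       [-0.9999369 , -0.00809937, -0.0077848 ],
       [ 0.00882292, -0.1372355 , -0.99049915]])}
```

View pics/scene0.png

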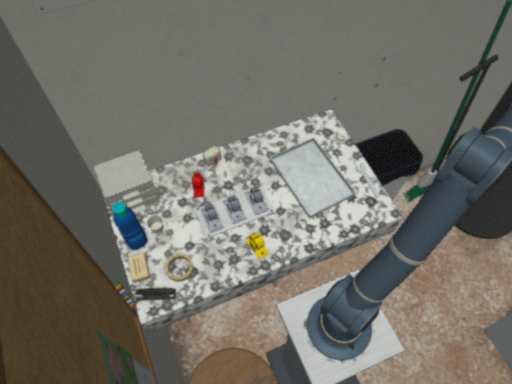

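View pics/top0.png

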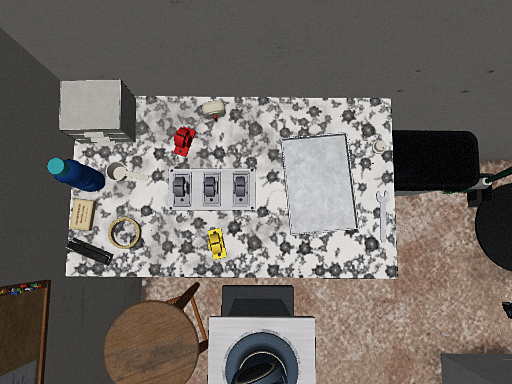

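```bash
cat > h.py <<'E'
import numpy as np,cv2
from rig import *
def ray(n,u,v):
    p=camera_params(n);d=p['rotation']@np.linalg.inv(p['K'])@np.array([u,v,1.]);return p['position'],d
def onplane(n,u,v,z):
    o,d=ray(n,u,v);return o+d*(z-o[2])/d[2]
def proj(n,P):
    p=camera_params(n);c=p['rotation'].T@(np.array(P)-p['position']);q=p['K']@c;return q[:2]/q[2]
E
python3 - <<'E'
import cv2,numpy as np
im=cv2.imread('pics/top0.png')
c=im[155:220,155:265];cv2.imwrite('pics/c1.png',cv2.resize(c,None,fx=7,fy=7,interpolation=cv2.INTER_CUBIC))
c=im[125:245,270:370];cv2.imwrite('pics/c2.png',cv2.resize(c,None,fx=5,fy=5,interpolation=cv2.INTER_CUBIC))
E
```

```text
(no output)
```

View pics/c1.png

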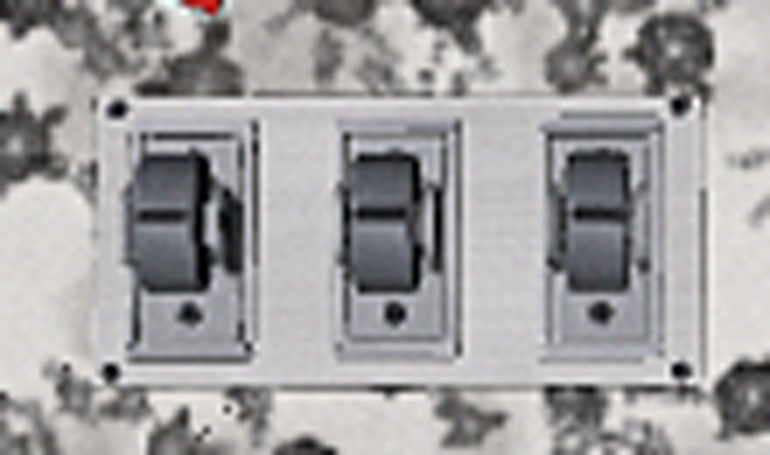

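View pics/c2.png

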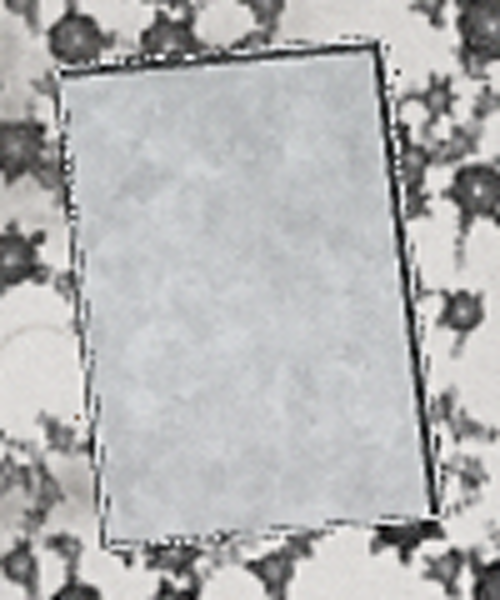

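```bash
python3 - <<'E'
from h import *
d=np.load('pics/top0.npy')
f=lambda u,v,k=7,ox=155,oy=155:((u+.5)/k-.5+ox,(v+.5)/k-.5+oy)
print('holes');H=[onplane('top',*f(*q),.008) for q in [(118,110),(681,104),(111,372),(682,371)]]
for h in H:print(h.round(4))
print('mean',np.mean(H,0))
v=H[0]-H[1];w=H[2]-H[3];print('yaw',np.arctan2(-v[0],v[1]),np.arctan2(-w[0],w[1]))
for q in [(162,215),(383,213),(601,214)]:
    u=f(*q);print('strip',u,onplane('top',*u,.09).round(4))
    r=int(round(u[1]));c=int(round(u[0]));
    for dr in (-3,-1,0,1,3):
        zz=[]
        for cc in range(c-2,c+3):
            o,dd=ray('top',cc,r+dr);P=o+dd*d[r+dr,cc];zz.append(round(float(P[2])*1000,1))
        print(dr,zz)
for q in [(191,313),(395,313),(601,313)]:
    print('dot',onplane('top',*f(*q),.016).round(4))
print('tray')
T=[onplane('top',*f(*q,5,270,125),.028) for q in [(60,70),(378,42),(437,517),(103,545)]]
for t in T: print(t.round(4))
print(np.mean(T,0)); 
for i in range(4): print(np.linalg.norm(T[i]-T[i-1]))
a=T[0]-T[3];b=T[1]-T[2];print('long axis',[np.arctan2(t[1],t[0]) for t in (a,b)], [np.arctan2(t[1],t[0]) for t in (T[0]-T[1],T[3]-T[2])])
s=sense();print(s['tcp_rot'].round(3));print(camera_params('wrist'))
E
```

```text
holes
[0.5914 0.2805 0.008 ]
[0.5963 0.0302 0.008 ]
[0.4745 0.2796 0.008 ]
[0.4769 0.0288 0.008 ]
mean [0.53475017 0.15479649 0.008     ]
yaw 0.01943443080853306 0.009550272449804243
strip (177.71428571428572, 185.28571428571428) [0.5323 0.2451 0.09  ]
-3 [84.6, 85.0, 86.8, 91.1, 94.6]
-1 [89.2, 87.2, 84.4, 90.1, 89.0]
0 [87.7, 89.0, 91.9, 90.6, 91.4]
1 [88.8, 89.3, 85.8, 90.2, 85.3]
3 [88.8, 85.7, 89.2, 88.6, 84.5]
strip (209.28571428571428, 185.0) [0.5339 0.1536 0.09  ]
-3 [87.8, 84.7, 86.7, 87.2, 87.7]
-1 [89.4, 86.1, 84.5, 84.4, 84.3]
0 [88.9, 86.5, 83.1, 86.0, 87.8]
1 [85.8, 88.7, 82.4, 87.1, 89.0]
3 [82.4, 83.8, 83.2, 86.0, 83.1]
strip (240.42857142857144, 185.14285714285714) [0.5342 0.0631 0.09  ]
-3 [83.9, 85.8, 87.6, 89.3, 87.3]
-1 [85.5, 88.6, 90.7, 86.6, 89.0]
0 [84.4, 92.8, 87.9, 89.4, 85.8]
1 [85.0, 82.9, 85.2, 89.5, 89.3]
3 [85.5, 83.0, 87.1, 89.5, 84.2]
dot [0.4999 0.244  0.016 ]
dot [0.5006 0.1548 0.016 ]
dot [0.5013 0.0645 0.016 ]
tray
[ 0.6906 -0.0614  0.028 ]
[ 0.7103 -0.2596  0.028 ]
[ 0.4155 -0.2887  0.028 ]
[ 0.3972 -0.0867  0.028 ]
[ 0.5534209  -0.17409492  0.028     ]
0.29443636728500067
0.19923332733958582
0.2962256923381998
0.20276655328771012
long axis [np.float64(0.0862226340263164), np.float64(0.09820196960741176)] [np.float64(1.670078930454631), np.float64(1.6611312718763842)]
[[-0.001  0.937  0.348]
 [ 0.002  0.348 -0.937]
 [-1.    -0.    -0.002]]
{'K': array([[297.31863964,   0.        , 254.84984759],
       [  0.        , 297.31863964, 184.13966774],
       [  0.        ,   0.        ,   1.        ]]), 'tool_from_camera': array([[ 3.83918100e-04, -2.80406620e-01,  9.59881232e-01,
        -1.17538288e-01],
       [-2.10334377e-04, -9.59881304e-01, -2.80406557e-01,
         7.05759393e-02],
       [ 9.99999904e-01, -9.42428686e-05, -4.27494959e-04,
         7.34357022e-04],
       [ 0.00000000e+00,  0.00000000e+00,  0.00000000e+00,
         1.00000000e+00]])}
```

```bash
cat >> h.py <<'E'
TH=0.0145
def Rg(t=TH):
    s,c=np.sin(t),np.cos(t)
    return np.array([[0,c,s],[0,s,-c],[-1,0,0.]])
def shot(n,name):
    im,d=camera(n);cv2.imwrite(f'pics/{name}.png',im[:,:,::-1]);return im,d
E
python3 - <<'E'
from h import *
command_gripper(0.0,20)
movep([0.50,0.0635,0.20],Rg())
s=sense();print(s['time_s'],s['position'].round(4),s['wrist_force'].round(2),s['finger_gap'])
im,d=shot('wrist','w1')
shot('top','t1')
E
```

```text
3.5083 [0.5003 0.0627 0.2   ] [-0.    0.27  0.98] 0.00028325226805264015
```

View pics/w1.png

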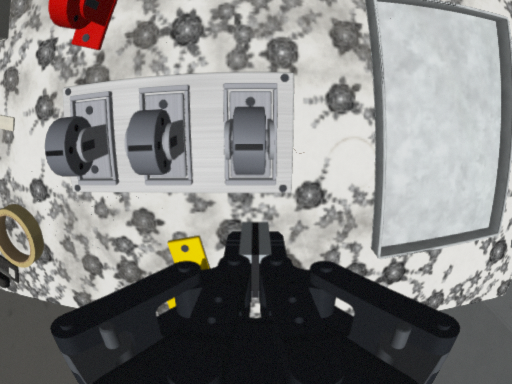

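View pics/t1.png

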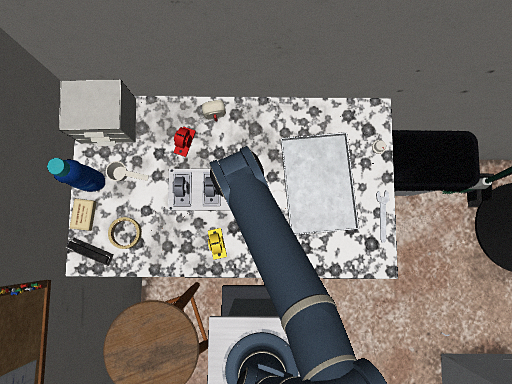

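```bash
cat >> h.py <<'E'
def wristpt(s,u,v,z):
    p=camera_params('wrist');K=p['K'];x=(u-K[0,2]);y=(v-K[1,2]);r=np.hypot(x,y);a=r/K[0,0]
    c=np.array([np.sin(a)*x/r,np.sin(a)*y/r,np.cos(a)]);T=p['tool_from_camera']
    o=s['tcp_rot']@T[:3,3]+s['position'];d=s['tcp_rot']@T[:3,:3]@c
    return o+d*(z-o[2])/d[2]
def press_stroke(x,y,sgn=1,F=7,a=-10,b=13,z0=0.128):
    R=Rg();e=R[:,1]
    P=np.array([x,y,0.])
    A=P+a*1e-3*sgn*e;B=P+b*1e-3*sgn*e
    movep([A[0],A[1],z0],R)
    f0=sense()['wrist_force']
    hit=move_l([A[0],A[1],0.106],feed=0.015,until_force=F)
    s=sense();z=s['position'][2];print('hit',hit,'t',s['time_s'],'z',z.round(4),'dF',(s['wrist_force']-f0).round(2))
    if not hit: 
        move_l([A[0],A[1],z0]);return
    for k in (1,2,3,4):
        C=A+(B-A)*k/4
        move_l([C[0],C[1],z],feed=0.05)
        s=sense();print(k,'F',(s['wrist_force']-f0).round(2),s['position'].round(4))
    move_l([B[0],B[1],z0+0.03],feed=0.15)
E
python3 - <<'E'
from h import *
s=sense()
print(wristpt(s,249,140,.09),wristpt(s,149,141,.09))
press_stroke(0.534,0.0635)
s=sense();R=Rg()
movep([0.50,0.0635,0.20],R)
for i in range(3):
    print(sense()['time_s']);im,d=shot('wrist',f'w2_{i}');sleep(0.5)
E
```

```text
[0.53995023 0.06694272 0.09      ] [0.53961345 0.14746493 0.09      ]
hit True t 5.0583 z 0.1116 dF [-2.14 -0.99  6.95]
1 F [-1.7  -1.02  6.49] [0.5303 0.0635 0.1123]
2 F [-2.24 -0.92  5.79] [0.5361 0.0635 0.1123]
3 F [-2.98 -1.37  6.74] [0.5418 0.0637 0.1123]
4 F [-0.99 -0.59  5.39] [0.5476 0.0637 0.1122]
6.95
7.5
8.05
```

```bash
python3 - <<'E'
import cv2,numpy as np
cv2.imwrite('pics/m2.png',np.hstack([cv2.imread(f'pics/w2_{i}.png')[60:210,30:310] for i in (0,2)]))
E
```

```text
(no output)
```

View pics/m2.png

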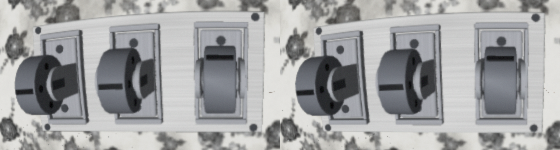

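```bash
python3 - <<'E'
from h import *
s=sense();print(s['time_s'],s['position'])
im,d=shot('wrist','w3')
for n in ('w1','w2_0','w2_1','w2_2','w3'):
    g=cv2.cvtColor(cv2.imread(f'pics/{n}.png'),cv2.COLOR_BGR2GRAY)
    col=g[100:180,240:262].mean(1);v=100+np.argmin(col);print(n,v,col.min())
# geometry: strip at (x0+R sin a, , zc+R cos a); find a per row
for x0 in (.5335,.5375,.540):
  out=[]
  for v in (139,140,117,118,119):
    best=min(np.linspace(-.3,1.3,400),key=lambda a:abs(wristpt(s,249,v,.058+.03*np.cos(a))[0]-x0-.03*np.sin(a)))
    out.append((v,round(best,2)))
  print(x0,out)
E
```

```text
8.6 [0.49999692 0.06349666 0.20000283]
w1 145 51.45454545454545
w2_0 116 21.818181818181817
w2_1 117 22.136363636363637
w2_2 118 22.0
w3 117 21.681818181818183
0.5335 [(139, np.float64(0.22)), (140, np.float64(0.2)), (117, np.float64(0.88)), (118, np.float64(0.85)), (119, np.float64(0.81))]Traceback (most recent call last):
  File "<stdin>", line 11, in <module>
  File "<stdin>", line 11, in <lambda>
  File "h.py", line 16, in wristpt
    p=camera_params('wrist');K=p['K'];x=(u-K[0,2]);y=(v-K[1,2]);r=np.hypot(x,y);a=r/K[0,0]
ValueError: time passes only in moves, steps and waits
```

```bash
python3 - <<'E'
import cv2
im=cv2.imread('pics/w3.png');cv2.imwrite('pics/w3c.png',cv2.resize(im[70:200,200:300],None,fx=4.5,fy=4.5,interpolation=cv2.INTER_CUBIC))
E
```

```text
(no output)
```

View pics/w3c.png

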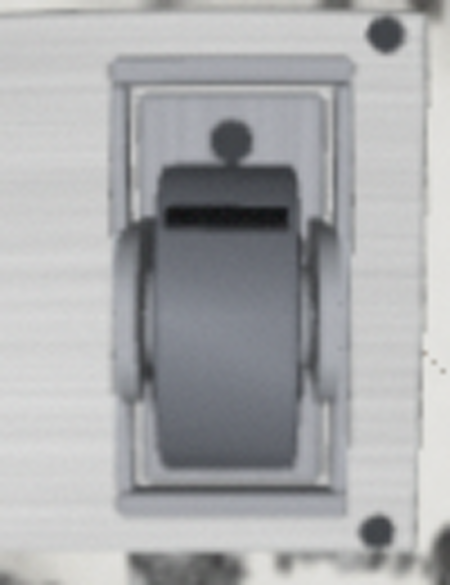

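```bash
python3 - <<'E'
from h import *
R=Rg()
command_gripper(0.07,20)
movep([0.537,0.0665,0.14],R)
f0=sense()['wrist_force']
print(move_l([0.537,0.0665,0.061],feed=0.08,until_force=8))
s=sense();print(s['time_s'],s['position'].round(4),(s['wrist_force']-f0).round(2),s['finger_gap'])
shot('wrist','w4')
E
```

```text
False
10.8333 [0.5374 0.0667 0.0614] [0.73 0.64 0.74] 0.07020105878502035
```

View pics/w4.png

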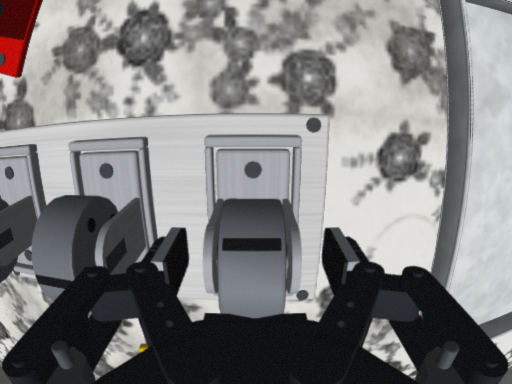

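```bash
python3 - <<'E'
from h import *
move_l([0.537,0.0678,0.061],feed=0.05)
command_gripper(0.03,40)
s=sense();print(s['time_s'],s['position'].round(4),s['wrist_force'].round(2),s['finger_gap'])
if s['finger_gap']>0.035:
    move_l([0.537,0.0678,0.20],feed=0.08)
s=sense();print(s['time_s'],s['position'].round(4),s['wrist_force'].round(2),s['finger_gap'])
shot('wrist','w5');shot('scene','s5')
E
```

```text
11.4917 [0.5371 0.0681 0.0612] [0.57 0.54 1.17] 0.041765832094187244
13.3833 [0.5367 0.0677 0.1995] [-0.64 -0.02 -7.21] 0.04145976204738703
```

View pics/w5.png

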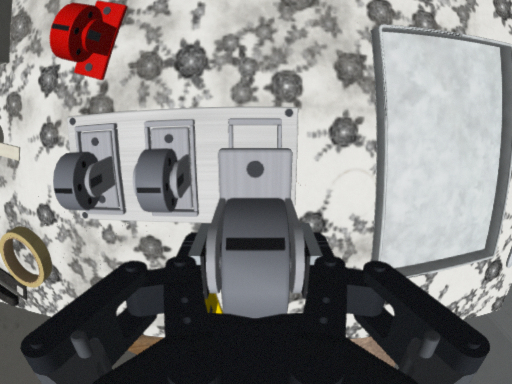

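```bash
python3 - <<'E'
from h import *
R=Rg(0.09)
movep([0.553,-0.174,0.18],R)
move_l([0.553,-0.174,0.075],feed=0.1)
sleep(0.2);f0=sense()['wrist_force']
h=move_l([0.553,-0.174,0.050],feed=0.02,until_force=4)
s=sense();print(h,s['time_s'],s['position'].round(4),(s['wrist_force']-f0).round(2),s['finger_gap'])
shot('wrist','w6');shot('scene','s6')
E
```

```text
True 16.775 [ 0.5529 -0.174   0.0549] [ 0.73 -0.09 12.62] 0.0413183183562425
```

View pics/w6.png

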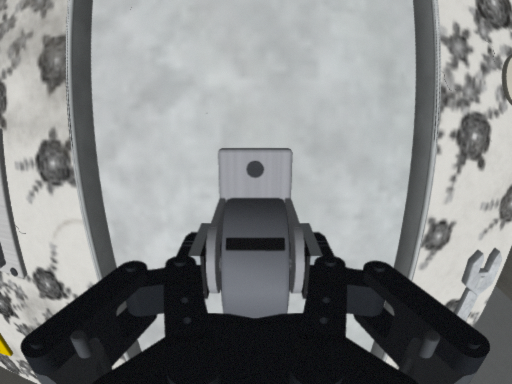

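Contact came at the expected height (TCP 0.055), and the unit is centred in the tray with its strip still turned. I'll release it and retreat.

```bash
python3 - <<'E'
from h import *
command_gripper(0.07,20)
move_l([0.553,-0.174,0.16],feed=0.1)
movep([0.45,-0.174,0.25],Rg(0.09))
s=sense();print(s['time_s'],s['position'].round(4),s['wrist_force'].round(2),s['finger_gap'])
shot('wrist','w7')
move_joints([1.186, 0.469, -0.049, 1.532, 0.024, 1.141, -0.082])
shot('top','t7');shot('scene','s7')
s=sense();print(s['time_s'],s['position'])
a=cv2.imread('pics/w7.png');b=cv2.imread('pics/t7.png')[110:260,150:400]
cv2.imwrite('pics/m7.png',cv2.resize(b,None,fx=3,fy=3,interpolation=cv2.INTER_CUBIC))
E
```

```text
19.1 [ 0.4503 -0.1743  0.2497] [ 0.13 -0.59 -0.5 ] 0.06996770353807287
21.0917 [ 0.23700031 -0.63203245  0.25631541]
```

View pics/w7.png

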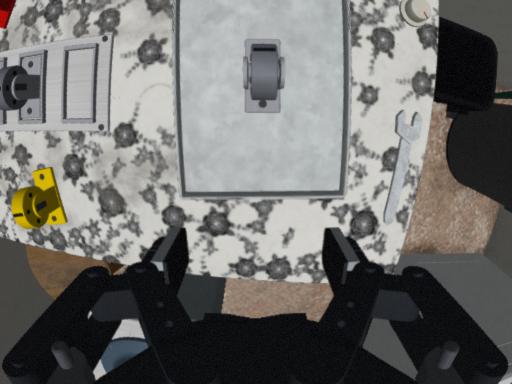

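View pics/m7.png

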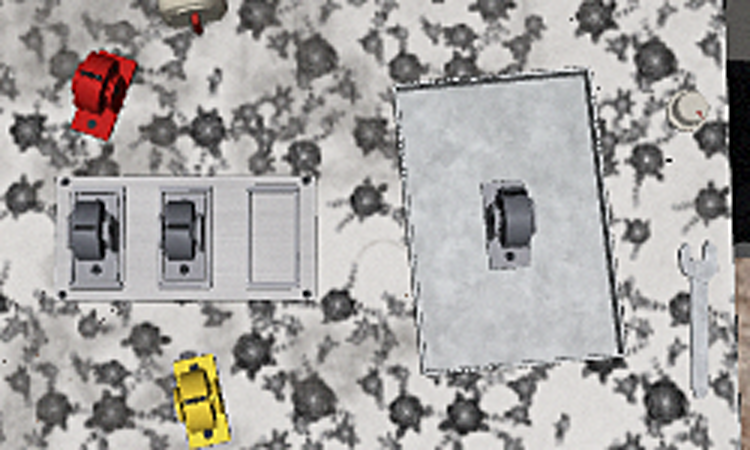

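The top view shows the unit upright near the tray centre at about (510,222), with its strip turned toward the far side at (515,190). The other two units are in their pockets at (92,228) and (182,230), with their strips on top.

```bash
python3 - <<'E'
from rig import *
finish_job()
E
```

```text
the job is handed in; nothing more can be done
```

I found the binding roller on the first unit I tested, the one in the pocket nearest the tray. That unit now stands in the repair tray, and I handed the job in at about 21 s (no verdict is reported).

- **Test:** I pressed the roller with about 7 N and stroked it 23 mm along x. The sideways force was 1 to 3 N. The strip turned roughly 0.65 to 0.85 rad and moved by no more than 2 pixels over the next 1.6 s, so I did not turn the other two rollers.
- **Placing:** I gripped the unit across its cheeks, carried it to the tray centre and lowered it at 0.02 m/s. Contact came at the expected height, with about 12.6 N at the stop, above my 4 N stop threshold.
- **Last pictures:** The unit is upright near the tray centre with its strip still turned. The other two units are in their pockets with strips on top, and the wrench, spare knob and look-alikes appear unmoved. I did not look at the scoop or the tape again closely, but the arm never went near them. The arm was back at its start pose, touching nothing.
- **Disagreement:** The wrist and top cameras put the unit about 6 mm apart in x and 3 mm in y. I used the wrist view relative to the fingers for the grasp, and it held.

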